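# Shut the storage bin and snap its latch

### The arm

A 6-joint arm with a two-finger parallel gripper is mounted at the origin on a cart in front of the work surface, level with it; the furniture and walls round the work are solid. World frame = base frame: x ahead of the robot, y to its left, z up, the work surface at z = 0. Lengths are in m, angles in rad, forces in N, time in s.
With the tool pointing down it reaches from about 0.375 to 0.975 m from the base axis. Payload 3.8 kg.
Tool frame: the origin (TCP) lies at the very end of the fingers, on their centre line; the grasp point (between the pads) lies 19 mm behind it; z points along the fingers, y is the line along which they close (so a half turn about z gives the same grasp; the last joint's range is limited). The gripper opens to 85 mm and grips with 20 to 120 N. Pads are 22 mm wide; open, the fingers measure 114 mm over their backs; the gripper's body (76 mm by 85 mm) begins 54 mm behind the grasp point. The pads swing forward as they close: fully open they stand 13 mm farther back than shut.
Start: joints at [1.165, 0.264, 1.604, -0, 1.274, -0.037], TCP at [0.243, 0.63, 0.231] pointing down, gripper open.
Joint ranges: [-2.63, 2.63], [-0.94, 2.18], [0.31, 2.57], [-1.31, 4.45], [0, 2.66], [-2.55, 2.55]. Speed limits (rad/s): [2.57, 2.57, 3.14, 3.14, 3.14, 3.14].

### API

Orientations are given as a rotation vector (axis times angle).
In Python, from workcell import * gives the robot as it stands.
- The arm moves only by the shell command python3 -m crank 'ROWS' [OPENING] [FORCE]. ROWS is JSON, a list that holds one entry, the list of rows, each a list of 6 numbers: the shift along the tool's x, y, z in cm, then the turn, a rotation vector about the tool's x, y, z in rad. In form: [[[dx, dy, dz, ax, ay, az], ...]]. A call has 1 to 8 rows; each row shifts and turns the commanded pose from where the row before left it, along the tool's axes as they then stand; what a row does not reach is not made up. A row lasts 1/12 s, in which the tool goes at most 41.7 mm and 7.16 degrees, less where a joint would pass 70% of its speed; a pose out of reach is approached as far as the arm can. A call with a gripper value outside its range is refused whole. OPENING is the finger opening in cm, from 0 to 8.54, set as the call begins (- or left out, the last holds). The fingers move at their own pace and stop on an object; FORCE is the grip in N (left out, the last holds). Time passes only in rows, so rows that do not move let the fingers close. It gives the time, the measured TCP pose, the force, the opening and the grip force at its end, in the units of the state.
- read_state(): the state, without advancing time (a new reading comes with each control period).
- read_camera(name): name is "side" or "top"; returns the picture (384x512x3 uint8, blue, green, red); there is no depth.
- camera_model(name): a dict with "camera_matrix" (3x3 intrinsics, pixels), "k1" (the pictures are not rectified: a ray, as slopes to the right and down, at radius r is drawn at 1 + k1 r^2 times it, then the intrinsics apply), "R" (3x3) and "t" (3): a world point X has camera coordinates R X + t. Camera axes: x right, y down, z forward; pixel columns grow to the right and rows downward; lengths in m; the calibration is good to about 2 mm. A picture is of the moment at which its call begins. camera_model takes no time and is no camera call.
- finish_job(): hands the job in; it is judged then, once.
The state is a dict: "time": time; "q": joint angles; "joint_vel": joint speeds; "joint_torque": joint torques, N m; "tool_pos": TCP position; "tcp_rot": TCP orientation; "wrist_force": force on the tool from outside, world axes, zero at the start; "torque": the same for the moment, N m; "width": opening from 0.0 (shut) to 1.0 (fully open); "grip_force": force on a finger pad.
Only numpy, scipy, OpenCV 4.12 (cv2) and the standard library are available. Lean on these libraries where they do the work, as an engineer would, in place of code of your own. Each camera call takes 0.05 s, during which the arm holds its last target. There are 200 camera calls.

### The job

Close up the white storage bin without gripping or lifting anything: with the fingertips, press its open wooden lid gently down until it is fully shut. Then gently push the red-ended lever on its front over past the middle, so that it snaps inward over the lid, and take the hand away. Leave the mug, the spice jar and the garlic standing beside the bin where they are.

Things in the scene. Friction and masses are not known exactly. Their poses are not given: they have to be found in the camera images.
- bin: White storage bin, 130 deep (x) by 180 wide (y) by 100 high, fixed to the worktop. Origin: centre of its underside, at worktop height; +z up, +x from its latch side (front) towards the lid's hinge, y along the hinge. Yaw 0 means the latch side faces the robot; it may be turned by up to 0.6 rad either way.
- lid (a joint): Light-wood lid, 134 by 184 and 14 thick, hinged along the bin's far top edge (axis along bin y, at bin x +65, z 100 mm). Value in rad: 0 = fully shut (level, top at 114 mm), positive = raised; starts at 0.25 to 0.6. The hinge is stiff: the lid stays where it is left and nothing springs it back; pushing it down near its front edge takes about 3 N.
- lid_press (a point): A point on the top face of the lid, on its middle line, 100 mm from the hinge and 30 mm behind the front edge; it moves with the lid and is the place to press. When shut it lies at bin (-35, 0, 114) mm.
- lever (a joint): Over-centre toggle lever at the middle of the bin's front; pivot along bin y at bin (-78, 0, 110) mm. Rad: 0 = open, leaning 29 deg outward, away from the lid (start); 0.5 = upright; 1.0 = locked, leaning 29 deg inward over the lid. A spring drives it from the middle (0.5) to the nearer end: short of it it falls back, past it it snaps home. Takes 3 to 5 N at the tip; does not move the lid.
- lever_tip (a point): Centre of the lever's free end, 75 mm from its pivot; moves with the lever. The last 34 mm are a red grip 36 wide (along bin y) and 12 thick; below it a steel strip 26 wide, 7 thick runs to the pivot. Open, the tip lies at bin (-114, 0, 176) mm; locked, at bin (-42, 0, 176) mm.
- mug: Bystander: small patterned mug standing upside down, about 58 by 84, 49 high, loose. Origin: centre of its underside. About 0.16 to 0.2 m to one side of the bin's centre.
- spice_jar: Bystander: spice jar with green cap, 46 across, 106 high, loose. Origin: centre of its underside. Beside the bin.
- garlic: Bystander: head of garlic, about 54 across and 55 high, loose. Origin: centre of its underside. Beside the bin.
- latch: The toggle lever as a  pivot boss, steel strip, short steel claw and red grip. Origin: on the pivot axis, at its middle; y along the pivot (the bin's y). Its axes agree with the bin's while the lever stands at 0 (open) and turn with it about y.

How it is judged:
By the outcome, as a careful person would: the job done as asked, in the order asked, and still so for the second after the job is handed in, with the robot touching nothing.
It also fails if it takes over 40 s, if anything falls off the work surface, if the arm or the gripper's body presses on something with over 40 N, if the wrist force passes 120 N, or if a joint passes its speed limit or range.

## Working session

There is one attempt and no reset: what is moved stays moved. The work goes in short steps, Python scripts to look and compute and a shell command to move; the robot and the scene stay as the last step left them, time stands still between calls to the robot, and variables do not carry over. Pictures are saved under pics/ and viewed, at most 10 in all, crops included, and the job is handed in when it is done.

```bash
ls; mkdir -p pics
python3 - <<'E'
from workcell import *
import cv2,numpy as np
s=read_state();print(s)
for n in("side","top"):
    cv2.imwrite(f"pics/{n}0.png",read_camera(n));m=camera_model(n);print(n,m, -np.array(m["R"]).T@np.array(m["t"]))
E
```

```text
pics
{'time': 0.0, 'q': array([ 1.16509660e+00,  2.64769308e-01,  1.60536251e+00,  5.06596067e-06,
        1.27368326e+00, -3.68934186e-02]), 'joint_vel': array([ 6.40445939e-04, -3.09787665e-03,  1.33363614e-03, -5.47127759e-05,
        1.01021306e-03, -2.91794381e-04]), 'joint_torque': array([-1.27811461e-03, -5.15122426e+01, -3.67302775e+01, -3.78330569e-04,
        1.29015947e-02, -5.15976115e-07]), 'tool_pos': array([0.2430509 , 0.62895191, 0.22995733]), 'tcp_rot': array([-0.57595357, -3.08784324,  0.00340364]), 'wrist_force': array([ 0.44666398,  0.0264074 , -0.66152348]), 'torque': array([-0.01080327,  0.00514274, -0.00231262]), 'grip_force': 0.0, 'width': 1.000501687567008}
side {'camera_matrix': array([[423.68479083,   0.        , 255.38893376],
       [  0.        , 423.68479083, 184.79774229],
       [  0.        ,   0.        ,   1.        ]]), 'k1': -0.007960622175897093, 'R': array([[ 0.99656477, -0.08208651,  0.0109752 ],
       [-0.02056207, -0.3736219 , -0.92735316],
       [ 0.08022376,  0.92394182, -0.37402629]]), 't': array([-0.5585912 ,  0.16704772,  0.96989884])} [ 0.48229822 -0.87957022  0.52381054]
top {'camera_matrix': array([[419.74746052,   0.        , 258.01984608],
       [  0.        , 419.74746052, 191.74733345],
       [  0.        ,   0.        ,   1.        ]]), 'k1': -0.087597333655107, 'R': array([[-0.02386222, -0.99970276,  0.00499942],
       [-0.98396793,  0.02260194, -0.17690753],
       [ 0.17674195, -0.00914067, -0.98421478]]), 't': array([0.05851532, 0.56390753, 1.17602774])} [0.34840979 0.0565022  1.25693083]
```

View pics/side0.png

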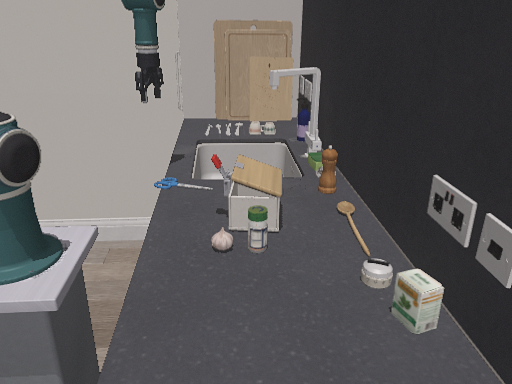

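View pics/top0.png

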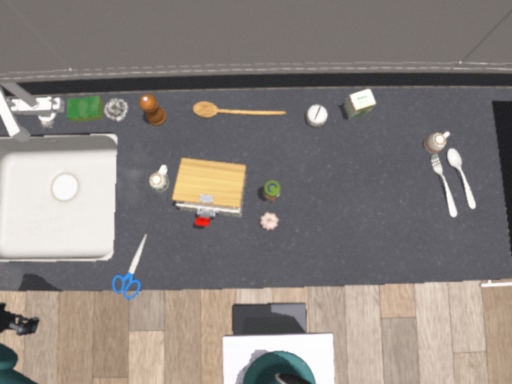

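The side view shows the bin with its lid raised at about (257,190), the red lever at (217,161), the jar at (258,230) and the garlic at (222,241). In the top view the lid is at about (210,183), the red tip at (203,222) and the mug at (160,179). I'll enlarge both to get corner pixels.

Run:
```python
import cv2,numpy as np
a=cv2.imread("pics/side0.png")[140:260,190:310];b=cv2.imread("pics/top0.png")[140:250,140:300]
cv2.imwrite("pics/c1.png",cv2.resize(a,(600,600),interpolation=cv2.INTER_CUBIC))
cv2.imwrite("pics/c2.png",cv2.resize(b,(800,550),interpolation=cv2.INTER_CUBIC))
```

```text
(no output)
```

View pics/c1.png

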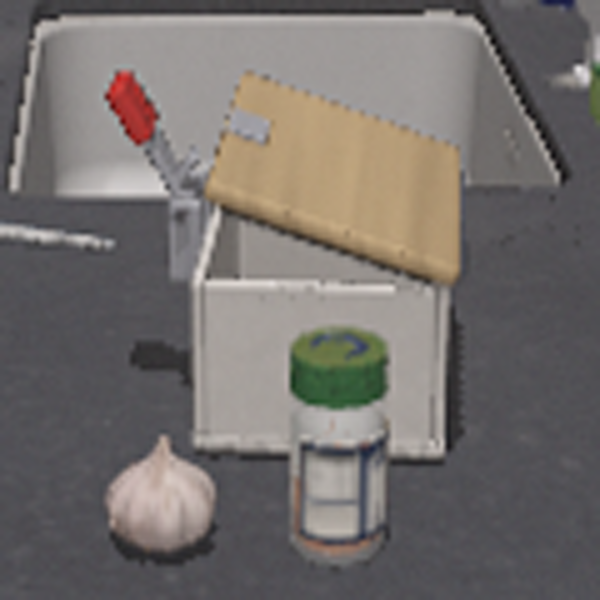

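View pics/c2.png

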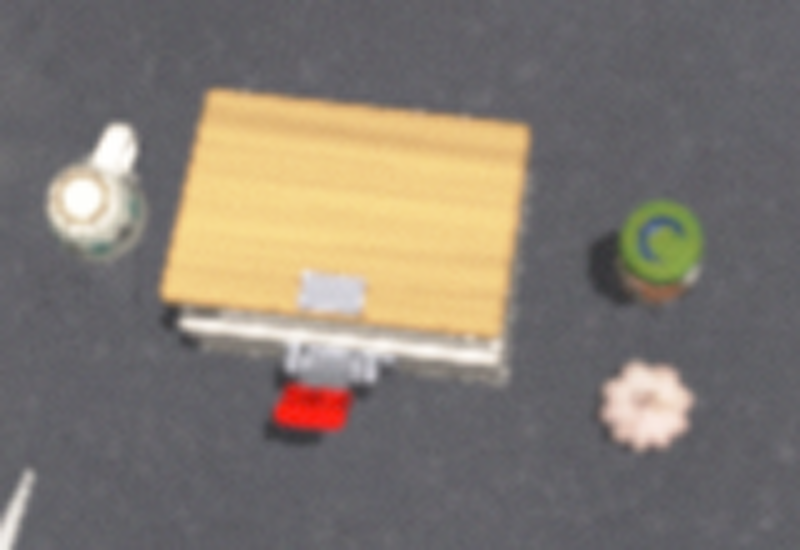

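The crops give clear lid corners, bin corners and the lever grip; in the side crop the grip centre is at (131,107) and in the top crop at (312,407). I'll fit bin x, y, yaw and lid angle.

```bash
cat > h.py <<'E'
from workcell import *
import cv2,numpy as np
from scipy.optimize import least_squares
from scipy.spatial.transform import Rotation as Ro
def proj(n,X):
    m=camera_model(n);return cv2.projectPoints(np.array(X,float).reshape(-1,1,3),cv2.Rodrigues(m["R"])[0],m["t"],m["camera_matrix"],np.array([m["k1"],0,0,0]))[0][:,0]
def world(p,b):
    c,s=np.cos(p[2]),np.sin(p[2]);b=np.asarray(b,float);return np.stack([p[0]+c*b[...,0]-s*b[...,1],p[1]+s*b[...,0]+c*b[...,1],b[...,2]],-1)
def lid(a,x,y,z):  # shut coords -> bin at angle a
    dx,dz=x-.065,z-.1;c,s=np.cos(a),np.sin(a)
    return [.065+c*dx+s*dz,y,.1-s*dx+c*dz]
def lever(v,r,y=0,t=0):
    g=-.5085+1.017*v;return [-.078+r*np.sin(g)+t*np.cos(g),y,.11+r*np.cos(g)-t*np.sin(g)]
E
python3 - <<'E'
from h import *
f,k,h=-.067,.067,.092
def pts(p):
    a=p[3]
    S=[lid(a,f,-h,.114),lid(a,k,-h,.114),lid(a,f,h,.114),lid(a,k,h,.114),[-.065,-.09,0],[.065,-.09,0],lever(0,.058)]
    T=[lid(a,k,h,.114),lid(a,k,-h,.114),lid(a,f,h,.114),lid(a,f,-h,.114),lever(0,.058)]
    return world(p,np.array(S)),world(p,np.array(T))
ms=np.array([(208,190),(460,265),(245,73),(460,150),(195,450),(443,455),(131,107)])/5+[190,140]-.4
mt=np.array([(208,90),(530,127),(162,300),(502,338),(312,407)])/5+[140,140]-.4
def res(p):
    S,T=pts(p);return np.r_[(proj("side",S)-ms).ravel(),(proj("top",T)-mt).ravel()]
r=least_squares(res,[.5,.1,-.1,.4],loss="soft_l1");p=r.x
print(p.round(4));print(res(p).reshape(-1,2).round(1))
np.save("p.npy",p)
for n,b in dict(press=lid(p[3],-.035,0,.114),press0=[-.035,0,.114],tip0=lever(0,.075),tip1=lever(1,.075)).items():print(n,world(p,b).round(3))
s=read_state();print(Ro.from_rotvec(s["tcp_rot"]).as_matrix().round(3))
E
```

```text
[ 0.575   0.1793 -0.1393  0.2877]
[[-0.7 -0.6]
 [ 0.6  0.3]
 [-1.  -0.1]
 [ 0.5 -1.6]
 [-0.2  1.3]
 [ 0.2  2.1]
 [ 0.3 -0.3]
 [-0.2 -0.5]
 [ 0.2 -0.6]
 [-0.6  0.1]
 [-0.4  0.4]
 [ 0.4  0.3]]
press [0.548 0.183 0.142]
press0 [0.54  0.184 0.114]
tip0 [0.462 0.195 0.176]
tip1 [0.534 0.185 0.176]
[[-0.933  0.36  -0.001]
 [ 0.36   0.933 -0.002]
 [ 0.    -0.002 -1.   ]]
```

The fit is good to within 2 px: bin at (0.575, 0.179), yaw −0.139, lid 0.29. Next I'll close the fingers and turn the tool to line up with the bin.

```bash
python3 -m crank '[[[0,0,0,0,0,-0.115],[0,0,0,0,0,-0.114],[0,0,0,0,0,0],[0,0,0,0,0,0]]]' 0 20
cat >> h.py <<'E'
def rel(b):  # tool-frame shift (cm) from TCP to bin-frame point, and TCP in bin mm
    p=np.load("p.npy");s=read_state();R=Ro.from_rotvec(s["tcp_rot"]).as_matrix()
    c,q=np.cos(p[2]),np.sin(p[2]);d=s["tool_pos"]-[p[0],p[1],0]
    tb=np.array([c*d[0]+q*d[1],-q*d[0]+c*d[1],d[2]])
    yw=np.arctan2(R[0,1],R[1,1])
    print("shift cm",(R.T@(world(p,np.array(b))-s["tool_pos"])*100).round(2),"tcp bin mm",(tb*1000).round(1),"toolyaw",-yw.round(3),"F",s["wrist_force"].round(1),"t",round(s["time"],2),"w",round(s["width"],3))
E
python3 -c "
from h import *
rel([-.035,0,.22])"
```

```text
time: 0.43
tool_pos: [0.2432, 0.6293, 0.2307]
tcp_rot: [-0.224, -3.133, 0.002]
wrist_force: [-0.7, 0.5, -0.5]
width: 0.453
grip_force: 0.0
shift cm [-35.75 -39.83   1.1 ] tcp bin mm [-391.1  399.6  230.7] toolyaw -0.143 F [-0.7  0.5 -0.5] t 0.43 w 0.453
```

```bash
python3 -m crank '[[[-2.5,-2.8,0,0,0,0],[-2.5,-2.8,0,0,0,0],[-2.5,-2.8,0,0,0,0],[-2.5,-2.8,0,0,0,0],[-2.5,-2.8,0,0,0,0],[-2.5,-2.8,0,0,0,0],[-2.5,-2.8,0,0,0,0]]]' >/dev/null
python3 -m crank '[[[-2.5,-2.8,0,0,0,0],[-2.5,-2.8,0,0,0,0],[-2.5,-2.8,0,0,0,0],[-2.5,-2.8,0,0,0,0],[-2.5,-2.8,0,0,0,0],[-2.5,-2.8,0,0,0,0],[0,0,0,0,0,0],[0,0,0,0,0,0]]]'
python3 -c "
from h import *
rel([-.035,0,.15])"
```

```text
time: 1.68
tool_pos: [0.5153, 0.2221, 0.2312]
tcp_rot: [-0.23, -3.133, -0.0]
wrist_force: [0.5, 0.6, -0.0]
width: 0.002
grip_force: 0.0
shift cm [-3.04 -3.39  8.12] tcp bin mm [-65.1  34.1 231.2] toolyaw -0.146 F [ 0.5  0.6 -0. ] t 1.68 w 0.002
```

```bash
python3 -m crank '[[[-1.5,-1.7,0,0,0,0],[-1.5,-1.7,0,0,0,0],[0,0,2.5,0,0,0],[0,0,2.5,0,0,0],[0,0,1.7,0,0,0],[0,0,0,0,0,0],[0,0,0,0,0,0]]]'
python3 - <<'E'
from h import *
rel([-.035,0,.114])
cv2.imwrite("pics/s2.png",cv2.resize(read_camera("side")[110:270,170:330],(600,600),interpolation=cv2.INTER_CUBIC))
E
```

```text
time: 2.27
tool_pos: [0.5378, 0.1869, 0.1631]
tcp_rot: [-0.219, -3.131, 0.001]
wrist_force: [0.3, 0.5, 0.3]
width: 0.002
grip_force: 0.0
shift cm [-0.3  -0.23  4.91] tcp bin mm [-37.9   2.3 163.1] toolyaw -0.14 F [0.3 0.5 0.3] t 2.27 w 0.002
```

View pics/s2.png

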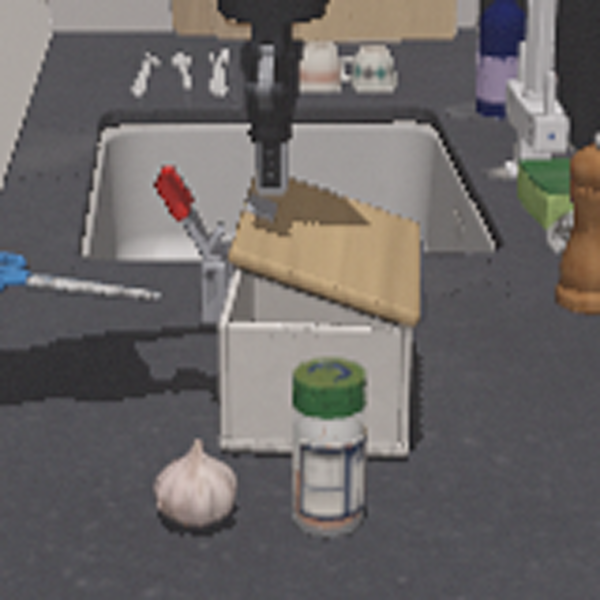

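The closed fingers are above the lid at (270,190) in the crop, and the lever at (172,190) is well clear of them. Pressing down slowly.

```bash
python3 -m crank '[[[-0.2,-0.2,1,0,0,0],[0,0,0.7,0,0,0],[0,0,0.5,0,0,0],[0,0,0.5,0,0,0],[0,0,0.5,0,0,0],[0,0,0,0,0,0]]]'
python3 -m crank '[[[0,0,0.5,0,0,0],[0,0,0.4,0,0,0],[0,0,0.3,0,0,0],[0,0,0,0,0,0]]]'
python3 -c "
from h import *
rel([-.035,0,.114])"
```

```text
time: 2.82
tool_pos: [0.5408, 0.1839, 0.1313]
tcp_rot: [-0.22, -3.133, -0.0]
wrist_force: [0.4, 0.6, -0.7]
width: 0.003
grip_force: 0.1
time: 3.15
tool_pos: [0.5413, 0.1837, 0.1196]
tcp_rot: [0.22, 3.134, -0.0]
wrist_force: [0.9, 1.6, -0.1]
width: 0.002
grip_force: 0.5
shift cm [0.1  0.03 0.56] tcp bin mm [-34.   -0.3 119.6] toolyaw -0.14 F [ 0.9  1.6 -0.1] t 3.15 w 0.002
```

```bash
for i in 1; do python3 -m crank '[[[0,0,0.3,0,0,0],[0,0,0.2,0,0,0],[0,0,0,0,0,0]]]'; done
python3 - <<'E'
from h import *
cv2.imwrite("pics/s3.png",cv2.resize(read_camera("side")[110:270,170:330],(600,600),interpolation=cv2.INTER_CUBIC))
E
```

```text
time: 3.4
tool_pos: [0.5407, 0.1838, 0.1147]
tcp_rot: [-0.219, -3.133, 0.0]
wrist_force: [0.6, -0.3, 0.3]
width: 0.0
grip_force: 0.1
```

View pics/s3.png

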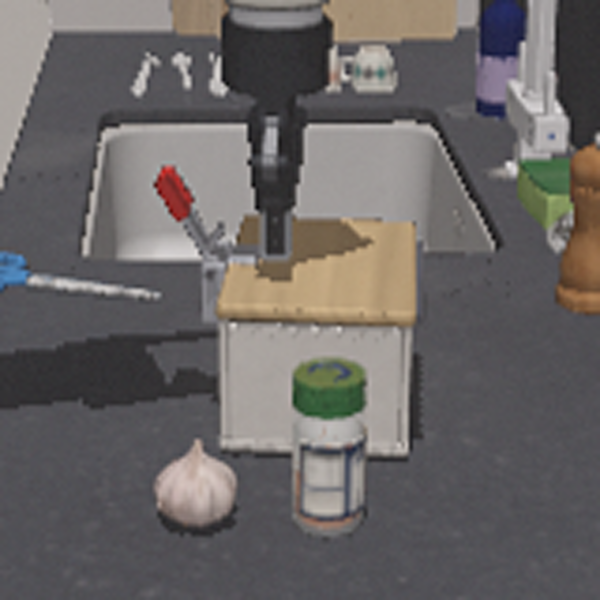

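The lid is down nearly level, with its front edge at (220,315) and back edge at (415,315) in the crop. I'll press on until the force rises.

```bash
python3 -m crank '[[[0,0,0.1,0,0,0],[0,0,0.1,0,0,0],[0,0,0,0,0,0]]]'; python3 -m crank '[[[0,0,0.1,0,0,0],[0,0,0.1,0,0,0],[0,0,0,0,0,0]]]'
```

```text
time: 3.7
tool_pos: [0.5407, 0.1836, 0.1131]
tcp_rot: [-0.219, -3.133, 0.001]
wrist_force: [-0.4, 0.5, 0.9]
width: -0.004
grip_force: 1.0
time: 3.95
tool_pos: [0.5407, 0.1837, 0.1129]
tcp_rot: [-0.219, -3.133, 0.001]
wrist_force: [-6.8, -1.1, 12.1]
width: 0.004
grip_force: 6.4
```

The force rose to 12 N with the tip stopped at 113 mm, so the lid is shut. I'll lift, pass over the lever and come down in front of it.

```bash
python3 -m crank '[[[0,0,-1.5,0,0,0],[0,0,-3.5,0,0,0],[0,0,-3.5,0,0,0],[0,0,-3,0,0,0],[0,0,0,0,0,0],[3.5,0,0,0,0,0],[3.5,0,0,0,0,0],[3.5,0,0,0,0,0]]]'
python3 -m crank '[[[3.3,0,0,0,0,0],[0,0,0,0,0,0],[0,0,0,0,0,0]]]' >/dev/null
python3 -c "
from h import *
rel([-.165,0,.155])"
```

```text
time: 4.62
tool_pos: [0.4364, 0.1982, 0.2257]
tcp_rot: [-0.221, -3.134, 0.0]
wrist_force: [0.3, 0.0, 0.6]
width: 0.001
grip_force: 0.0
shift cm [-0.83  0.03  7.09] tcp bin mm [-173.3   -0.3  225.9] toolyaw -0.138 F [0.6 0.7 0.1] t 4.87 w -0.002
```

```bash
python3 -m crank '[[[0,0,3,0,0,0],[0,0,3,0,0,0],[0,0,1,0,0,0],[0,0,0,0,0,0],[0,0,0,0,0,0]]]'
python3 - <<'E'
from h import *
rel([-.08,0,.155])
cv2.imwrite("pics/s4.png",cv2.resize(read_camera("side")[110:270,170:330],(600,600),interpolation=cv2.INTER_CUBIC))
E
```

```text
time: 5.28
tool_pos: [0.405, 0.2028, 0.1561]
tcp_rot: [-0.22, -3.133, 0.001]
wrist_force: [-0.1, 0.2, 0.8]
width: -0.001
grip_force: 0.0
shift cm [-9.17  0.05  0.1 ] tcp bin mm [-171.7   -0.4  156.1] toolyaw -0.14 F [-0.1  0.2  0.8] t 5.28 w -0.001
```

View pics/s4.png

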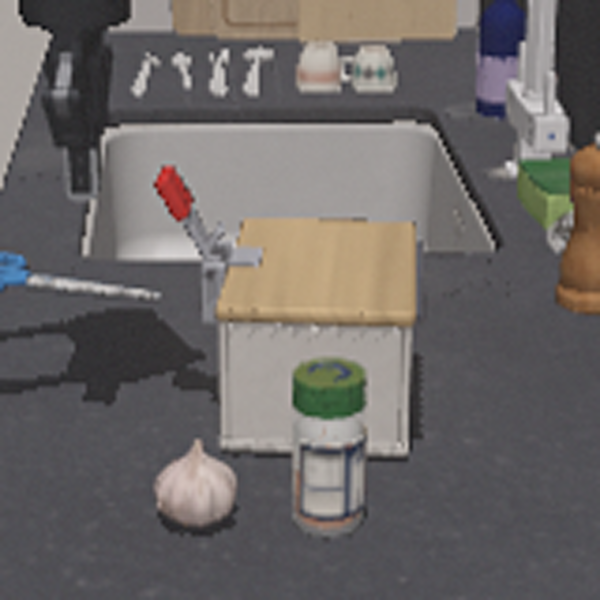

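The lid is shut and level, the lever is still open with its grip at (172,192), and the fingers at (80,190) stand in front of it. Pushing inward slowly now.

```bash
python3 -m crank '[[[-1.5,0,0,0,0,0],[-1,0,0,0,0,0],[-0.8,0,0,0,0,0],[-0.7,0,0,0,0,0],[-0.7,0,0,0,0,0],[-0.7,0,0,0,0,0],[-0.7,0,0,0,0,0]]]'
python3 -m crank '[[[-0.7,0,0,0,0,0],[-0.6,0,0,0,0,0],[-0.5,0,0,0,0,0],[0,0,0,0,0,0]]]'
python3 - <<'E'
from h import *
rel([-.08,0,.155])
cv2.imwrite("pics/s5.png",cv2.resize(read_camera("side")[110:270,170:330],(600,600),interpolation=cv2.INTER_CUBIC))
E
```

```text
time: 5.92
tool_pos: [0.4647, 0.1946, 0.1567]
tcp_rot: [-0.22, -3.132, -0.0]
wrist_force: [-2.7, 0.6, 2.1]
width: 0.002
grip_force: 1.6
time: 6.25
tool_pos: [0.4843, 0.1918, 0.1564]
tcp_rot: [0.22, 3.132, 0.0]
wrist_force: [-0.4, 0.0, 0.5]
width: -0.001
grip_force: 0.0
shift cm [-1.16  0.02  0.15] tcp bin mm [-91.6  -0.2 156.4] toolyaw -0.14 F [-0.4  0.   0.5] t 6.25 w -0.001
```

View pics/s5.png

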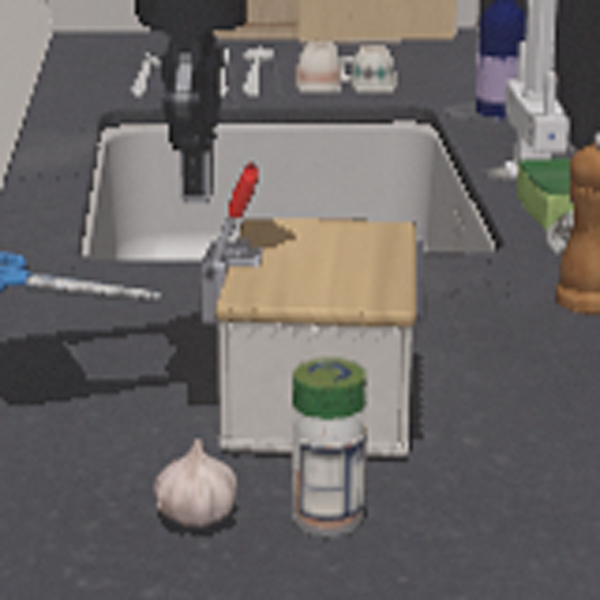

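The lever has snapped inward, with its grip at (243,190) leaning over the lid, and the fingers are free of it. I'll back away and check the lever's position against its locked value.

```bash
python3 -m crank '[[[2,0,0,0,0,0],[3,0,0,0,0,0],[3,0,0,0,0,0],[1,0,-2,0,0,0],[0,0,-2,0,0,0],[0,0,0,0,0,0],[0,0,0,0,0,0]]]'
python3 - <<'E'
from h import *
p=np.load("p.npy")
for n in("side","top"):
    im=read_camera(n);old=cv2.imread(f"pics/{n}0.png")
    def red(i):
        m=((i[...,2]>130)&(i[...,1]<60)&(i[...,0]<60)).astype(np.uint8);k,l,st,c=cv2.connectedComponentsWithStats(m);return c[1+st[1:,4].argmax()]
    print(n,red(im).round(1),"pred",[proj(n,world(p,np.array(lever(v,.058)))).round(1).tolist() for v in(.8,.9,1)])
    if n=="top":
        d=np.abs(im.astype(int)-old).max(2)>40
        for nm,(x0,x1,y0,y1) in dict(mug=(148,171,163,193),jar=(262,282,178,203),garlic=(258,280,210,232)).items():print(nm,d[y0:y1,x0:x1].sum())
        cv2.imwrite("pics/t6.png",cv2.resize(im[140:250,140:300],(800,550),interpolation=cv2.INTER_CUBIC))
E
```

```text
time: 6.88
tool_pos: [0.3945, 0.2051, 0.1976]
tcp_rot: [0.218, 3.13, 0.003]
wrist_force: [-0.0, 0.0, 0.4]
width: 0.001
grip_force: 0.0
side [236.3 162. ] pred [[[233.2, 159.5]], [[235.2, 160.3]], [[237.2, 161.3]]]
top [205.  200.1] pred [[[204.6, 204.0]], [[205.0, 202.0]], [[205.3, 200.2]]]
mug 0
jar 0
garlic 0
```

View pics/t6.png

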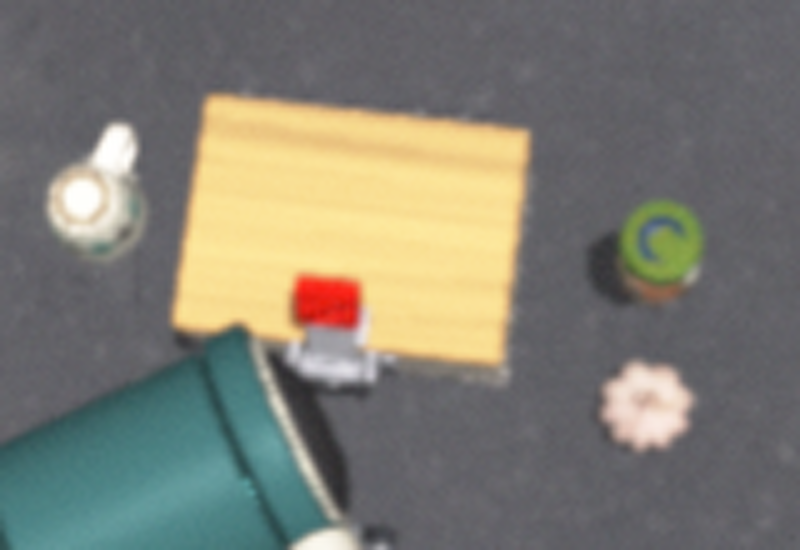

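The top view shows the lid shut and the red grip at (328,302), lying over the lid where a fully locked lever should be. The mug, jar and garlic haven't moved, and the hand is clear.

```bash
python3 -c "
from workcell import *
print(finish_job())"
```

```text
the job is handed in; nothing more can be done
None
```

The bin's lid is pressed fully shut, the lever is snapped over it and locked, the mug, jar and garlic are untouched, and the job is handed in with the hand clear.

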